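Set the kiln controller's slotted trimmer with the plastic tuning tool

ROBOT

A 6-joint arm with a two-finger parallel gripper is mounted at the origin on the work surface. World frame = base frame: x ahead of the robot, y to its left, z up, the work surface at z = 0. Lengths are in mm, angles in rad, forces in N, time in s.
With the tool pointing down it reaches from about 325 to 850 mm from the base axis. Payload 15.5 kg.
Tool frame: the origin (TCP) lies between the finger pads; the fingertips stand 17 mm ahead of it and the grasp point (between the pads) lies 2 mm behind it; z points along the fingers, y is the direction in which the jaws open and shut (so a half turn about z gives the same grasp; the last joint's range is limited). The gripper opens to 91 mm and grips with 3 to 60 N. Pads are 32 mm wide; open, the fingers measure 118 mm over their backs; the gripper's body (76 mm by 178 mm) begins 60 mm behind the grasp point.
Start: joints at [-1.27, 0.494, 1.345, -0, 1.302, -0.096], TCP at [241.544, -576.44, 230.915] pointing down, gripper open.
Joint ranges: [-2.91, 2.91], [-0.82, 2.16], [0.22, 2.67], [-1.22, 4.37], [0.12, 2.79], [-3.08, 3.08]. Speed limits (rad/s): [1.89, 1.89, 2.57, 3.01, 3.01, 3.01].

INTERFACE

Orientations are given as a 3x3 rotation matrix whose columns are the frame's x, y, z axes.
In Python, from station import ctrl gives the robot as it stands.
- The arm moves only by the tool play_rows, never from a script. Its argument "moves" is a list that holds one entry, the list of rows, each a list of 5 numbers: the shift along the tool's x, y, z in m, then the turn about the tool's z in rad, then the gripper command: -1 is fully open, 1 is shut, values between are in proportion. In form: [[[x, y, z, yaw, hand], ...]]. A call has 1 to 5 rows; each row is the pose to reach, as a shift and turn from the pose measured when the call began, along the tool's axes at that moment; what a row does not reach only later rows make up. A row lasts 1/10 s, in which the tool goes at most 50 mm and 8.59 degrees, less where a joint would pass 70% of its speed; a pose out of reach is approached as far as the arm can. A call with a gripper value outside its range is refused whole. The fingers move at their own pace and stop on an object; the grip force is fixed at half the most. Time passes only in rows, so rows that repeat a pose let the fingers close. It gives the time, the measured TCP pose, the force and the opening at its end, in the units of the state.
- ctrl.state(): the state, without advancing time (a new reading comes with each control period).
- ctrl.grab_frame(name): name is "side" or "top"; returns a dict with "frame" (400x640x3 uint8, red, green, blue), "depth" (400x640 float32, mm along the optical axis (not along the pixel's ray), 0 where there is no reading), "camera_matrix" (3x3 intrinsics, pixels), "R" (3x3) and "t" (3): a world point X has camera coordinates R X + t. Camera axes: x right, y down, z forward; pixel columns grow to the right and rows downward; lengths in mm; the calibration is good to about 2 mm. A picture is of the moment at which its call begins.
- ctrl.sign_off(): hands the job in, once; it reports no verdict.
The state is a dict: "time_s": time; "joint_pos": joint angles; "joint_velocities": joint speeds; "effort": joint torques, N m; "position": TCP position; "tool_rot": TCP orientation; "ft_force": force on the tool from outside, world axes, zero at the start; "ft_torque": the same for the moment, N m; "grip_width": opening from 0.0 (shut) to 1.0 (fully open).
Only numpy, scipy, OpenCV 4.12 (cv2) and the standard library are available. Lean on these libraries where they do the work, as an engineer would, in place of code of your own. Each camera call takes 0.05 s, during which the arm holds its last target. There are 200 camera calls.

TASK

The tile kiln's controller stands open for adjustment. Take the flat-handled plastic tuning tool out of its rack, put its blade into the slotted brass trimmer screw and turn the screw clockwise until its pointer points at the white mark on the module. Then put the tool back upright in the same rack hole, all the way down on its guard, and let go.

Things in the scene. Friction and masses are not known exactly. Their poses are not given: they have to be found in the camera images.
- tuner_handle (a point): Centre of the tuning tool's handle: flat, grey plastic, 14 mm thick along x (grip this), 24 wide along y, 62 high; z up. A guard disc (56 mm wide, 4 thick, underside 35 mm below this point) hangs the 60 g tool in a 36 mm hole of a fixed wooden rack, top 65 mm high. A like tool with a round handle, top 119 mm above the table, hangs in the same row (along the flat tool's y): lift clear of it.
- tuner_tip (a point): Middle of the lower edge of that tool's blade, 79 mm below the handle's centre; same axes. The blade is 22 mm wide along y, 4 mm thick along x, 18 mm high; either way round fits. Above it comes a round stem, 18 mm in diameter and 26 mm high, up to the guard.
- slot (a point): Middle of the slot floor of the slotted brass screw (48 mm wide), about 56 mm up; its neighbours, 97 mm apart, have a hexagon head and a plain dome. The slot runs along y, 32 mm long, ends open, 7 wide for the lower 6 mm, then flaring to 21 wide 18 mm above the floor. A brass pointer juts out to +y. A rubber mount lets it shift 8 mm sideways (0.35 N/mm) to centre on the blade; rigid downwards.
- trimmer (a joint): Angle of the slotted screw (rad), growing clockwise seen from above; the slot's axes turn with it. Stops at 0 and 2.2; starts at 0.15 to 0.75. At 1.571 the pointer points at the white bar on its black block, on the side away from the robot. Friction 0.04 N m; stays where left. The blade has about 8 degrees of play each way in the slot.
Not all that is in view belongs to the job. Leave any purple, red or turquoise look-alike of the part that bears tuner_handle alone.

How it is judged (in metres and radians):
On the way, in this order (a step that is already met when the one before it is completed fails the run):
1. the tool's blade is in the trimmer's slot (its lower edge within 11 mm of the middle of the slot's floor), the screw not yet turned past 1.0 rad (distance between tuner_tip and slot below 0.011 m and value of joint trimmer below 1 rad), for 0.1 s.
2. with the blade still in the slot, the pointer is brought to the mark (within 15 degrees) (distance between tuner_tip and slot below 0.013 m and value of joint trimmer between 1.309 and 1.833 rad), for 0.1 s.
At the end, for the whole second after the job is handed in: The trimmer's pointer points at the mark within 15 degrees (joint 1.309 to 1.833 rad), and the flat-handled tool is back where it hung in the rack: handle within 18 mm of its starting point, upright within about 8 degrees (value of joint trimmer between 1.309 and 1.833 rad and distance of tuner_handle from where it was at the start of the episode below 0.018 m and angle between tuner_handle's own z axis and vertical below 0.15 rad); the robot touches nothing.
It also fails if it takes over 54 s, if anything falls off the work surface, if the arm or the gripper's body presses on something with over 40 N, if the wrist force passes 120 N, or if a joint passes its speed limit or range.

## Working session

There is one attempt and no reset: what is moved stays moved. The work goes in short steps, Python scripts to look and compute and a tool call to move; the robot and the scene stay as the last step left them, time stands still between calls to the robot, and variables do not carry over. Pictures are saved under pics/ and viewed, about 8 in all and at most 12, crops included, and the job is handed in when it is done.

Besides the shell and the picture viewer there is one more tool, called as name([rows], argument=value, ...), one row to a line, values as JSON. play_rows: Moves the arm, as the interface text tells. Its arguments: {"type":"object","properties":{"moves":{"type":"array","items":{"type":"array","items":{"type":"array","items":{"type":"number"}}}}},"required":["moves"]}

```bash
mkdir -p pics; ls; cat > h.py <<'E'
import numpy as np, cv2
from station import ctrl
def grab(n,save=None):
    f=ctrl.grab_frame(n)
    if save: cv2.imwrite('pics/'+save,cv2.cvtColor(f['frame'],cv2.COLOR_RGB2BGR))
    return f
def cloud(f):
    K=f['camera_matrix'];d=f['depth'];v,u=np.indices(d.shape)
    P=np.stack([(u-K[0,2])/K[0,0]*d,(v-K[1,2])/K[1,1]*d,d],-1)
    return (P-f['t'])@f['R']
def ray(f,u,v,z):
    K=f['camera_matrix'];c=-f['R'].T@f['t'];r=f['R'].T@np.linalg.inv(K)@np.array([u,v,1.])
    return c+r*(z-c[2])/r[2]
E
python3 - <<'E'
from h import *
for n in('side','top'):
    f=grab(n,n+'0.png');np.savez('pics/'+n+'0.npz',**f);print(n,f['camera_matrix'].tolist(),(-f['R'].T@f['t']).round(),f['R'].round(3).tolist())
s=ctrl.state();print(s)
E
```

```text
pics
side [[511.35598677864084, 0.0, 318.77852863289087], [0.0, 511.35598677864084, 201.9160930264093], [0.0, 0.0, 1.0]] [ 181.  787. 1019.] [[-0.894, -0.448, 0.018], [-0.339, 0.651, -0.679], [0.293, -0.613, -0.734]]
top [[380.4618321266339, 0.0, 316.0570033777141], [0.0, 380.4618321266339, 199.836570905063], [0.0, 0.0, 1.0]] [434.  23. 851.] [[0.011, -1.0, -0.007], [-0.989, -0.01, -0.149], [0.149, 0.009, -0.989]]
{'time_s': 0.1, 'joint_pos': array([-1.26949042e+00,  4.94098264e-01,  1.34608051e+00,  1.14362540e-05,
        1.30249068e+00, -9.55083547e-02]), 'joint_velocities': array([ 0.00208997, -0.00373016, -0.00226072,  0.000154  , -0.00064811,
       -0.00024457]), 'effort': array([ 2.57398642e-03, -8.80239701e+01, -3.82544982e+01,  7.10840570e-02,
        4.81198879e-02,  2.84391126e-05]), 'position': array([ 241.45544917, -576.12136596,  230.40820203]), 'tool_rot': array([[ 9.22298093e-01,  3.86479149e-01, -3.09028789e-04],
       [ 3.86479255e-01, -9.22297523e-01,  1.03156177e-03],
       [ 1.13660627e-04, -1.07084067e-03, -9.99999420e-01]]), 'ft_force': array([ 0.67929328, -0.71874874, -0.37696182]), 'ft_torque': array([-0.01543042, -0.04931664,  0.01707495]), 'grip_width': 0.9984819504791228}
```

View pics/top0.png

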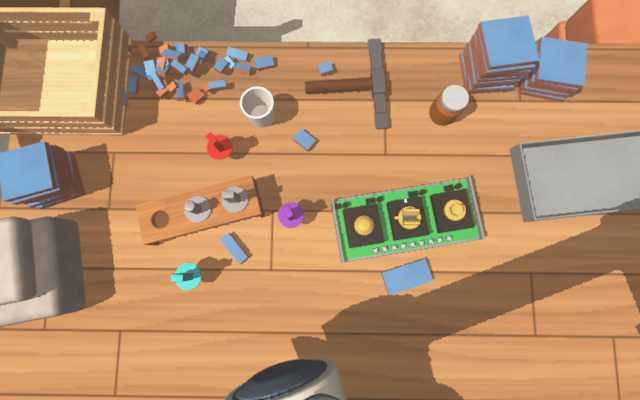

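View pics/side0.png

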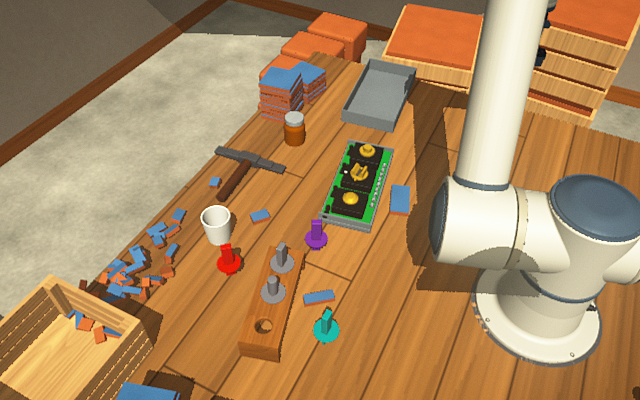

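Candidates are two grey tools in the rack, at top (197,208) and (235,199), plus red (219,147), purple (290,214) and turquoise (187,277) look-alikes, which are excluded by colour. The slotted screw is the middle one, at (409,216). I'll crop to tell the flat handle from the round one.

```bash
python3 - <<'E'
from h import *
t=cv2.imread('pics/top0.png');s=cv2.imread('pics/side0.png')
R=lambda a,w,h:cv2.resize(a,(w,h),interpolation=cv2.INTER_CUBIC)
a=R(t[170:250,130:270],399,228);b=R(s[235:310,230:320],399,332)
c=R(t[175:265,330:485],399,232);d=R(s[135:235,315:405],399,340)
cv2.imwrite('pics/crop0.png',np.hstack([np.vstack([a,b]),np.vstack([c,d])[:560]]))
T=dict(np.load('pics/top0.npz'));S=dict(np.load('pics/side0.npz'))
for n,f,pts in(('top',T,[(197,208),(235,199),(160,218),(409,216),(363,226),(455,210)]),('side',S,[(281,252),(272,287),(359,172)])):
    P=cloud(f)
    for u,v in pts: print(n,u,v,P[v,u].round(1), (f['depth']>0).mean().round(2))
P=cloud(T)
for nm,(u0,u1,v0,v1) in dict(t1=(180,215,190,225),t2=(218,252,183,215)).items():
    Q=P[v0:v1,u0:u1].reshape(-1,3);print(nm,np.histogram(Q[:,2],range(40,150,6)))
    for lo in(85,):
        q=Q[(Q[:,2]>lo)&(Q[:,2]<150)]
        if len(q)>5:print(len(q),q.mean(0),cv2.minAreaRect(q[:,:2].astype(np.float32)),q[:,2].max())
    
E
```

```text
top 197 208 [528.3 266.2 103.5] 1.0
top 235 199 [546.1 189.9 110.3] 1.0
top 160 218 [5.178e+02 3.819e+02 3.000e-01] 1.0
top 409 216 [ 521.7 -164.4   56.8] 1.0
top 363 226 [499.3 -67.3  63.1] 1.0
top 455 210 [ 533.7 -256.5   69.4] 1.0
side 281 252 [544.  210.  124.3] 1.0
side 272 287 [524.5 284.8 101.8] 1.0
side 359 172 [ 517.7 -168.9   55.2] 1.0
t1 (array([  0,   0,   0,  79, 819, 136,  13,  10,  10,   9,  11,  12,  30,
        73,   0,   0,   0,   0]), array([ 40,  46,  52,  58,  64,  70,  76,  82,  88,  94, 100, 106, 112,
       118, 124, 130, 136, 142, 148]))
152 [530.28882083 273.03054167 112.21649144] ((531.6078491210938, 275.4747314453125), (20.625690460205078, 20.585298538208008), 45.16188430786133) 122.58472041435637
t2 (array([  0,   0,   0,  65, 710, 140,   5,  12,   3,  15,   7,  13,   6,
        12,  20,  76,   0,   0]), array([ 40,  46,  52,  58,  64,  70,  76,  82,  88,  94, 100, 106, 112,
       118, 124, 130, 136, 142, 148]))
156 [551.04104737 196.82333068 121.45461715] ((552.3851318359375, 199.0289306640625), (13.553200721740723, 23.899513244628906), 2.9616634845733643) 134.97713786111134
```

View pics/crop0.png

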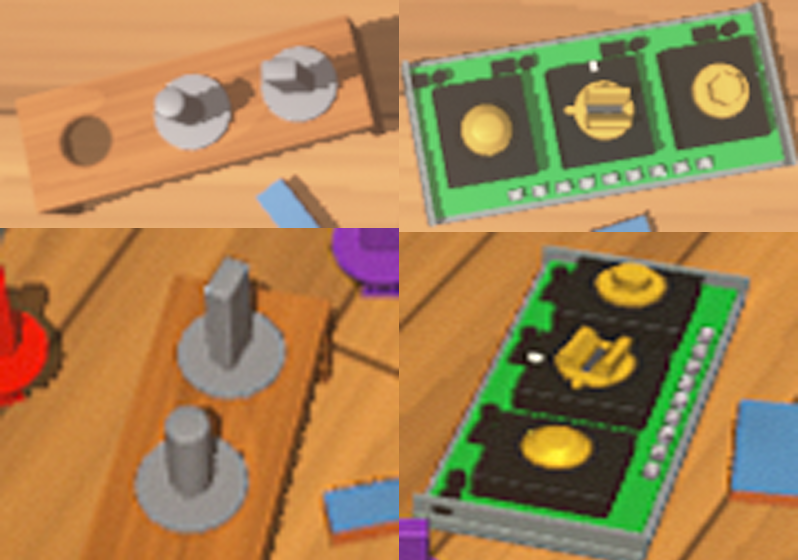

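The crop shows the flat handle at top (235,199), which is the right-hand tool, and the round one at (197,208). The middle screw is slotted with its pointer to the left, and the white mark is up at about (406,201). Next I'll measure the angles.

```bash
python3 - <<'E'
from h import *
T=dict(np.load('pics/top0.npz'));S=dict(np.load('pics/side0.npz'))
out={}
for n,f in(('top',T),('side',S)):
    P=cloud(f);hsv=cv2.cvtColor(f['frame'],cv2.COLOR_RGB2HSV)
    def sel(c,r,zl,zh,m=None):
        k=(np.hypot(P[...,0]-c[0],P[...,1]-c[1])<r)&(P[...,2]>zl)&(P[...,2]<zh)
        if m is not None:k&=m
        return P[k]
    print('==',n)
    for zl in(95,126,129):
        q=sel((552,199),25,zl,150);  print('handle z>',zl,len(q),q.mean(0).round(1) if len(q) else '',cv2.minAreaRect(q[:,:2].astype(np.float32)) if len(q)>4 else '')
    q=sel((531,274),25,116,140); print('round top',len(q),q.mean(0).round(1))
    grey=(hsv[...,1]<50)
    for c in((552,199),(531,274)):
        q=sel(c,40,62,75,grey);print('guard',len(q),q.mean(0).round(1),cv2.minEnclosingCircle(q[:,:2].astype(np.float32)))
    br=(hsv[...,0]>18)&(hsv[...,0]<30)&(hsv[...,1]>130)&(hsv[...,2]>90)
    q=sel((518,-166),45,30,110,br);print(np.histogram(q[:,2],range(30,100,4)))
    for zl,zh in((50,58),(58,66),(66,85)):
        k=q[(q[:,2]>zl)&(q[:,2]<zh)]
        if len(k)>4:
            k2=k[:,:2].astype(np.float32);print(zl,len(k),k.mean(0).round(1),cv2.minAreaRect(k2),cv2.minEnclosingCircle(k2))
    r=q[np.argmax(q[:,1])];print('ptr tip',r.round(1))
    for c in((497,-70),(533,-256)):
        k=sel(c,45,30,110,br);print('nb',len(k),k.mean(0).round(1),cv2.minEnclosingCircle(k[:,:2].astype(np.float32)))
    w=(hsv[...,1]<40)&(hsv[...,2]>200)
    k=sel((518,-166),60,20,110,w);print('white',len(k),k.mean(0).round(1) if len(k) else '')
E
```

```text
== top
handle z> 95 149 [551.1 197.1 123. ] ((552.5393676757812, 199.06295776367188), (13.58370590209961, 23.80470848083496), 2.053377151489258)
handle z> 126 91 [552.5 199.  131.4] ((552.5620727539062, 199.19776916503906), (12.172204971313477, 23.484756469726562), 1.0999932289123535)
handle z> 129 88 [552.4 199.4 131.5] ((552.5121459960938, 199.1803741455078), (12.095279693603516, 23.488162994384766), 0.5922978520393372)
round top 93 [531.4 275.6 119.1]
guard 364 [549.5 196.8  69.5] ((552.3699340820312, 200.00039672851562), 27.477415084838867)
guard 365 [528.7 272.6  69.6] ((530.9017333984375, 277.1324462890625), 27.57253646850586)
(array([  0,   0,   0,   1,   7,  26, 121,  25,  26,  41,  66,  52,   0,
         0,   0,   0,   0]), array([30, 34, 38, 42, 46, 50, 54, 58, 62, 66, 70, 74, 78, 82, 86, 90, 94,
       98]))
50 147 [ 518.  -158.6   55.7] ((518.6513061523438, -165.12741088867188), (48.24518585205078, 45.77793502807617), 42.466583251953125) ((518.9458618164062, -160.8380889892578), 27.500957489013672)
58 51 [ 518.1 -162.4   61.8] ((517.94775390625, -165.07098388671875), (42.
[... 1478 characters left out ...]
3711) ((517.7326049804688, -162.4827880859375), 27.12294578552246)
58 65 [ 514.1 -158.3   61.1] ((516.2307739257812, -163.64732360839844), (47.467159271240234, 39.73706817626953), 48.785614013671875) ((513.8134155273438, -159.43601989746094), 26.913471221923828)
66 84 [ 518.4 -163.4   72.1] ((517.5916137695312, -165.48585510253906), (36.82151794433594, 32.504364013671875), 85.94340515136719) ((517.974365234375, -164.95986938476562), 22.56875991821289)
ptr tip [ 516.9 -132.7   60.5]
nb 166 [497.8 -64.5  60.8] ((498.60906982421875, -68.46366882324219), 21.729652404785156)
nb 161 [ 532.  -255.9   60. ] ((529.6869506835938, -263.3548583984375), 27.148521423339844)
white 10 [ 508.6 -170.5   41.3]
```

```bash
cat >> h.py <<'E'
def goal(x,y,z,yawdeg):
    """tool-frame shift and turn taking the TCP to x,y,z (mm) with tool y axis at world yaw (deg)"""
    s=ctrl.state();R=s['tool_rot'];d=R.T@(np.array([x,y,z])-s['position'])/1000
    cur=np.degrees(np.arctan2(R[1,1],R[0,1]));turn=-np.radians((yawdeg-cur+180)%360-180)
    print('t',round(s['time_s'],2),'pos',s['position'].round(1),'yaw',cur.round(1),'F',s['ft_force'].round(1),'w',round(s['grip_width']*91,1),'q',s['joint_pos'].round(2),'| move',d.round(4),round(turn,3))
E
python3 -c "
from h import *
goal(551.5,199.5,230,2.5)"
```

```text
t 0.1 pos [ 241.5 -576.1  230.4] yaw -67.3 F [ 0.7 -0.7 -0.4] w 90.9 q [-1.27  0.49  1.35  0.    1.3  -0.1 ] | move [ 0.5857 -0.5955  0.0011] -1.218
```

play_rows([
  [[0.585, -0.595, 0, -1.2, -1], [0.585, -0.595, 0, -1.2, -1], [0.585, -0.595, 0, -1.2, -1], [0.585, -0.595, 0, -1.2, -1], [0.585, -0.595, 0, -1.2, -1]],
])

```text
time_s: 0.6
position: [334.4, -342.3, 230.8]
tool_rot: [[0.406, 0.914, -0.0], [0.914, -0.406, 0.001], [0.001, -0.001, -1.0]]
ft_force: [1.3, -0.6, 1.1]
grip_width: 0.998
```

```bash
python3 -c "
from h import *
goal(551.5,199.5,230,2.5)"
```

```text
t 0.6 pos [ 334.4 -342.3  230.8] yaw -24.0 F [ 1.3 -0.6  1.1] w 90.8 q [-0.92  0.29  1.69  0.    1.16 -0.5 ] | move [ 0.5833 -0.0217  0.0013] -0.462
```

play_rows([
  [[0.583, -0.022, 0, -0.462, -1], [0.583, -0.022, 0, -0.462, -1], [0.583, -0.022, 0, -0.462, -1], [0.583, -0.022, 0, -0.462, -1], [0.583, -0.022, 0, -0.462, -1]],
])

```text
time_s: 1.1
position: [427.1, -110.1, 231.1]
tool_rot: [[-0.044, 0.999, -0.0], [0.999, 0.044, 0.001], [0.001, -0.0, -1.0]]
ft_force: [1.7, 0.5, 0.6]
grip_width: 0.996
```

```bash
python3 -c "
from h import *
goal(551.5,199.5,230,2.5)"
```

```text
t 1.1 pos [ 427.1 -110.1  231.1] yaw 2.5 F [1.7 0.5 0.6] w 90.6 q [-0.39  0.24  1.77  0.    1.13 -0.43] | move [0.3037 0.138  0.0014] 0.001
```

play_rows([
  [[0.304, 0.138, 0.0, 0, -1], [0.304, 0.138, 0.0, 0, -1], [0.304, 0.138, 0.0, 0, -1], [0.304, 0.138, 0.0, 0, -1], [0.304, 0.138, 0.0, 0, -1]],
])

```text
time_s: 1.6
position: [519.8, 122.3, 231.2]
tool_rot: [[-0.045, 0.999, -0.0], [0.999, 0.045, 0.001], [0.001, -0.0, -1.0]]
ft_force: [1.2, -1.5, 0.4]
grip_width: 0.998
```

play_rows([
  [[0.071, 0.032, 0.0, 0, -1], [0.071, 0.032, 0.0, 0, -1], [0.071, 0.032, 0.0, 0, -1]],
])

```text
time_s: 1.9
position: [549.4, 198.2, 230.7]
tool_rot: [[-0.048, 0.999, -0.0], [0.999, 0.048, 0.002], [0.002, -0.0, -1.0]]
ft_force: [-0.1, -0.5, 0.5]
grip_width: 0.998
```

```bash
python3 -c "
from h import *
goal(551.5,199.5,102,2.5)"
```

```text
t 1.9 pos [549.4 198.2 230.7] yaw 2.8 F [-0.1 -0.5  0.5] w 90.9 q [0.24 0.44 1.45 0.   1.26 0.19] | move [0.001  0.0022 0.1287] 0.004
```

play_rows([
  [[0.001, 0.002, 0.05, 0, -1], [0.001, 0.002, 0.1, 0, -1], [0.001, 0.002, 0.129, 0, -1], [0.001, 0.002, 0.129, 0, -1], [0.001, 0.002, 0.129, 0, -1]],
])

```text
time_s: 2.4
position: [551.4, 199.1, 102.3]
tool_rot: [[-0.048, 0.999, -0.001], [0.999, 0.048, 0.001], [0.001, -0.001, -1.0]]
ft_force: [0.7, -0.3, 0.3]
grip_width: 1.0
```

```bash
python3 - <<'E'
from h import *
goal(551.5,199.5,102,2.5)
a=grab('side');b=grab('top')
bgr=lambda f:cv2.cvtColor(f['frame'],cv2.COLOR_RGB2BGR)
R=lambda a:cv2.resize(a,(399,399),interpolation=cv2.INTER_CUBIC)
cv2.imwrite('pics/g1.png',np.hstack([R(bgr(a)[190:320,215:345]),R(bgr(b)[140:260,170:290])]))
E
```

```text
t 2.4 pos [551.4 199.1 102.3] yaw 2.7 F [ 0.7 -0.3  0.3] w 91.0 q [0.24 0.59 1.58 0.   0.97 0.2 ] | move [0.0004 0.0001 0.0003] 0.004
```

View pics/g1.png

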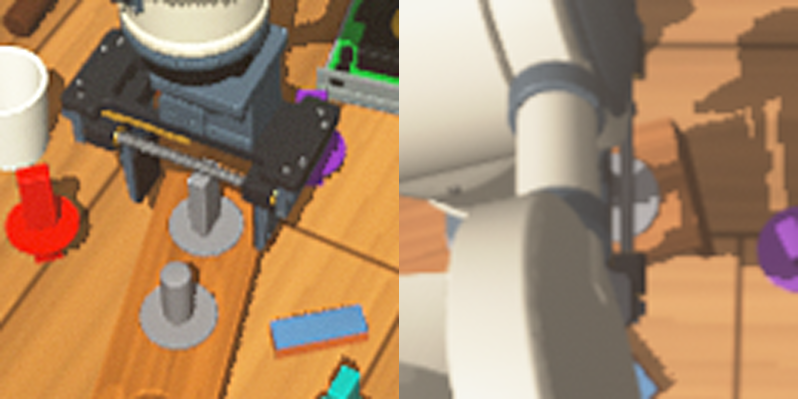

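The side view shows the flat handle centred between the open fingers at crop (203,200). Closing.

play_rows([
  [[0, 0, 0, 0, 1], [0, 0, 0, 0, 1], [0, 0, 0, 0, 1], [0, 0, 0, 0, 1], [0, 0, 0, 0, 1]],
])

```text
time_s: 3.0
position: [552.5, 199.5, 103.8]
tool_rot: [[-0.048, 0.999, 0.003], [0.999, 0.048, 0.002], [0.002, 0.003, -1.0]]
ft_force: [1.0, 0.6, 0.4]
grip_width: 0.592
```

play_rows([
  [[0, 0, 0, 0, 1], [0, 0, 0, 0, 1], [0, 0, 0, 0, 1]],
])

```text
time_s: 3.3
position: [552.4, 199.5, 103.7]
tool_rot: [[-0.048, 0.999, 0.002], [0.999, 0.048, 0.002], [0.002, 0.003, -1.0]]
ft_force: [0.9, -0.9, 1.0]
grip_width: 0.329
```

play_rows([
  [[0, 0, 0, 0, 1], [0, 0, 0, 0, 1], [0, 0, 0, 0, 1], [0, 0, 0, 0, 1], [0, 0, 0, 0, 1]],
])

```text
time_s: 3.8
position: [552.4, 199.5, 103.7]
tool_rot: [[-0.048, 0.999, 0.002], [0.999, 0.048, 0.002], [0.002, 0.002, -1.0]]
ft_force: [-0.8, 0.4, 1.4]
grip_width: 0.153
```

```bash
python3 -c "
from h import *
goal(551.5,199.5,200,2.5)"
```

```text
t 3.8 pos [552.4 199.5 103.7] yaw 2.7 F [-0.8  0.4  1.4] w 13.9 q [0.24 0.59 1.58 0.   0.97 0.2 ] | move [ 0.0003 -0.0006 -0.0963] 0.004
```

play_rows([
  [[0, 0, -0.03, 0, 1], [0, 0, -0.07, 0, 1], [0, 0, -0.11, 0, 1], [0, 0, -0.13, 0, 1], [0, 0, -0.13, 0, 1]],
])

```text
time_s: 4.3
position: [553.5, 199.5, 236.8]
tool_rot: [[-0.048, 0.999, 0.008], [0.999, 0.048, 0.003], [0.003, 0.008, -1.0]]
ft_force: [-0.1, -0.3, -1.9]
grip_width: 0.152
```

```bash
python3 - <<'E'
from h import *
goal(518.5,-165.3,234,-0.5)
a=grab('side','lift.png')
E
```

```text
t 4.3 pos [553.5 199.5 236.8] yaw 2.7 F [-0.1 -0.3 -1.9] w 13.8 q [0.24 0.43 1.44 0.   1.26 0.2 ] | move [-0.3628 -0.0524  0.0013] 0.057
```

View pics/lift.png

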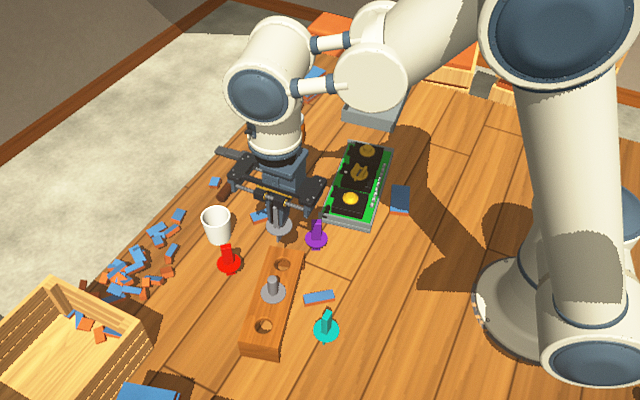

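The tool is lifted, with its guard at side (279,226) and the rack hole empty at (281,265). Moving over the screw.

play_rows([
  [[-0.05, -0.007, 0, 0.057, 1], [-0.1, -0.014, 0, 0.057, 1], [-0.15, -0.022, 0, 0.057, 1], [-0.195, -0.028, 0, 0.057, 1], [-0.24, -0.035, 0, 0.057, 1]],
])

```text
time_s: 4.85
position: [527.9, -43.8, 232.4]
tool_rot: [[0.009, 1.0, 0.002], [1.0, -0.009, 0.003], [0.003, 0.002, -1.0]]
ft_force: [0.8, -0.8, -1.0]
grip_width: 0.151
```

```bash
python3 -c "
from h import *
goal(518.5,-165.3,200,-0.5)"
```

```text
t 4.85 pos [527.9 -43.8 232.4] yaw -0.5 F [ 0.8 -0.8 -1. ] w 13.7 q [-0.2   0.36  1.58  0.    1.2  -0.19] | move [-0.1217 -0.0084  0.0319] -0.0
```

play_rows([
  [[-0.05, -0.004, 0, 0, 1], [-0.09, -0.006, 0, 0, 1], [-0.122, -0.0085, 0.02, 0, 1], [-0.122, -0.0085, 0.05, 0, 1], [-0.122, -0.0085, 0.05, 0, 1]],
])

```text
time_s: 5.35
position: [515.6, -165.4, 177.7]
tool_rot: [[0.011, 1.0, -0.005], [1.0, -0.011, 0.006], [0.006, -0.005, -1.0]]
ft_force: [-0.8, 0.7, 0.2]
grip_width: 0.152
```

```bash
python3 - <<'E'
from h import *
goal(518.5,-165.3,138,-0.5)
a=grab('side');b=grab('top')
np.savez('pics/s1.npz',**a)
bgr=lambda f:cv2.cvtColor(f['frame'],cv2.COLOR_RGB2BGR)
R=lambda a:cv2.resize(a,(399,399),interpolation=cv2.INTER_CUBIC)
cv2.imwrite('pics/g2.png',np.hstack([R(bgr(a)[105:225,300:420]),R(bgr(b)[140:280,340:480])]))
E
```

```text
t 5.35 pos [ 515.6 -165.4  177.7] yaw -0.6 F [-0.8  0.7  0.2] w 13.9 q [-0.42  0.44  1.61  0.    1.09 -0.41] | move [-0.0002  0.003   0.0397] -0.002
```

View pics/g2.png

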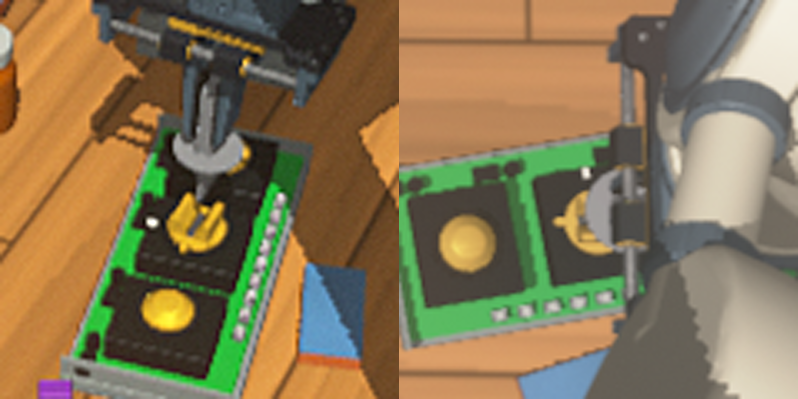

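The side crop shows the blade at about (203,190), just above the slot at (197,225) and lined up with it. I'll correct x by +3 mm and descend into the flare, watching the force.

play_rows([
  [[0, 0.003, 0.01, 0, 1], [0, 0.003, 0.018, 0, 1], [0, 0.003, 0.024, 0, 1], [0, 0.003, 0.028, 0, 1], [0, 0.003, 0.028, 0, 1]],
])

```text
time_s: 5.95
position: [520.5, -164.6, 152.8]
tool_rot: [[0.009, 1.0, -0.001], [1.0, -0.009, 0.005], [0.005, -0.001, -1.0]]
ft_force: [-0.5, 0.2, -0.7]
grip_width: 0.153
```

```bash
python3 -c "
from h import *
goal(518.5,-165.3,139,-0.5)"
```

```text
t 5.95 pos [ 520.5 -164.6  152.8] yaw -0.5 F [-0.5  0.2 -0.7] w 13.9 q [-0.42  0.48  1.63  0.    1.03 -0.41] | move [-0.0007 -0.002   0.0138] -0.0
```

play_rows([
  [[-0.0007, -0.002, 0.005, 0, 1], [-0.0007, -0.002, 0.009, 0, 1], [-0.0007, -0.002, 0.012, 0, 1], [-0.0007, -0.002, 0.012, 0, 1], [-0.0007, -0.002, 0.012, 0, 1]],
])

```text
time_s: 6.45
position: [518.5, -165.3, 140.8]
tool_rot: [[0.009, 1.0, -0.001], [1.0, -0.009, 0.005], [0.005, -0.001, -1.0]]
ft_force: [0.7, 1.0, -0.8]
grip_width: 0.152
```

```bash
python3 - <<'E'
from h import *
goal(518.5,-165.3,139,-0.5)
a=grab('side');b=grab('top')
bgr=lambda f:cv2.cvtColor(f['frame'],cv2.COLOR_RGB2BGR)
R=lambda a:cv2.resize(a,(399,399),interpolation=cv2.INTER_CUBIC)
cv2.imwrite('pics/g3.png',np.hstack([R(bgr(a)[120:210,315:405]),R(bgr(b)[160:260,360:460])]))
E
```

```text
t 6.45 pos [ 518.5 -165.3  140.8] yaw -0.5 F [ 0.7  1.  -0.8] w 13.9 q [-0.42  0.49  1.65  0.    1.   -0.41] | move [-0.     -0.      0.0018] -0.0
```

View pics/g3.png

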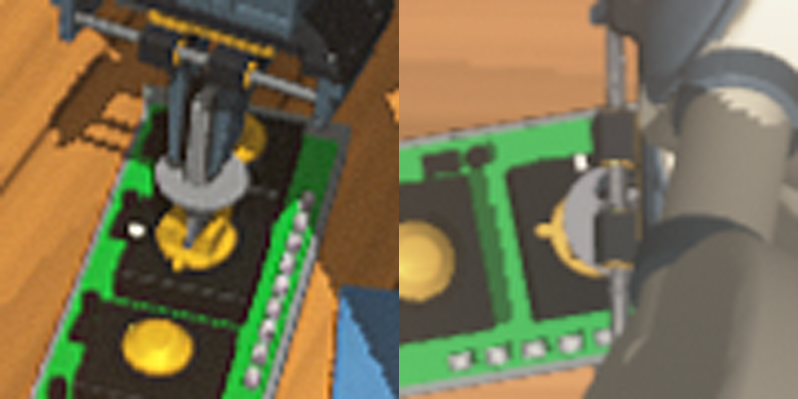

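The blade is entering the slot without contact, and its tip is about 2 mm above the floor. Lowering a little more.

play_rows([
  [[0, 0, 0.001, 0, 1], [0, 0, 0.002, 0, 1], [0, 0, 0.002, 0, 1], [0, 0, 0.002, 0, 1]],
])

```text
time_s: 6.95
position: [518.6, -165.3, 138.9]
tool_rot: [[0.009, 1.0, -0.001], [1.0, -0.009, 0.005], [0.005, -0.001, -1.0]]
ft_force: [0.2, 0.0, -1.0]
grip_width: 0.15
```

```bash
python3 -c "
from h import *
goal(518.5,-165.3,137,-0.5)"
```

```text
t 6.95 pos [ 518.6 -165.3  138.9] yaw -0.5 F [ 0.2  0.  -1. ] w 13.7 q [-0.42  0.49  1.65  0.    1.   -0.41] | move [ 0.     -0.0001  0.0019] -0.0
```

play_rows([
  [[0, 0, 0.001, 0, 1], [0, 0, 0.002, 0, 1], [0, 0, 0.002, 0, 1]],
])

```text
time_s: 7.25
position: [519.9, -165.9, 138.2]
tool_rot: [[0.009, 1.0, 0.003], [1.0, -0.009, 0.003], [0.003, 0.003, -1.0]]
ft_force: [-0.3, 0.5, 17.8]
grip_width: 0.152
```

```bash
python3 -c "
from h import *
goal(518.5,-165.3,137,-0.5)"
```

```text
t 7.25 pos [ 519.9 -165.9  138.2] yaw -0.5 F [-0.3  0.5 17.8] w 13.8 q [-0.42  0.49  1.65  0.    0.99 -0.41] | move [ 0.0005 -0.0014  0.0012] -0.0
```

Floor contact came at TCP z ≈ 138.3 with 18 N, so the blade is seated. I'll ease up 1 mm and turn clockwise.

play_rows([
  [[0, -0.001, -0.001, 0, 1], [0, -0.001, -0.001, 0.1, 1], [0, -0.001, -0.001, 0.2, 1], [0, -0.001, -0.001, 0.3, 1], [0, -0.001, -0.001, 0.4, 1]],
])

```text
time_s: 7.75
position: [518.9, -165.9, 139.3]
tool_rot: [[0.401, 0.916, 0.003], [0.916, -0.401, 0.003], [0.004, 0.001, -1.0]]
ft_force: [-0.1, -0.2, 1.1]
grip_width: 0.152
```

```bash
python3 -c "
from h import *
goal(519,-165.3,139,-84)"
```

```text
t 7.75 pos [ 518.9 -165.9  139.3] yaw -23.7 F [-0.1 -0.2  1.1] w 13.8 q [-0.42  0.49  1.65  0.    1.   -0.01] | move [ 0.0006 -0.0002  0.0003] 1.053
```

play_rows([
  [[0, 0, 0, 0.1, 1], [0, 0, 0, 0.2, 1], [0, 0, 0, 0.3, 1], [0, 0, 0, 0.4, 1], [0, 0, 0, 0.5, 1]],
])

```text
time_s: 8.25
position: [518.9, -165.9, 139.3]
tool_rot: [[0.794, 0.608, 0.003], [0.608, -0.794, 0.003], [0.004, -0.001, -1.0]]
ft_force: [-0.1, 0.2, 1.0]
grip_width: 0.155
```

play_rows([
  [[0, 0, 0, 0.1, 1], [0, 0, 0, 0.2, 1], [0, 0, 0, 0.3, 1], [0, 0, 0, 0.4, 1], [0, 0, 0, 0.5, 1]],
])

```text
time_s: 8.75
position: [518.9, -165.9, 139.3]
tool_rot: [[0.989, 0.149, 0.003], [0.149, -0.989, 0.003], [0.003, -0.003, -1.0]]
ft_force: [-0.1, -0.4, 1.1]
grip_width: 0.15
```

```bash
python3 - <<'E'
from h import *
goal(519,-165.3,139,-86)
a=grab('side');b=grab('top')
bgr=lambda f:cv2.cvtColor(f['frame'],cv2.COLOR_RGB2BGR)
R=lambda a:cv2.resize(a,(399,399),interpolation=cv2.INTER_CUBIC)
cv2.imwrite('pics/g4.png',np.hstack([R(bgr(a)[120:210,315:405]),R(bgr(b)[160:260,360:460])]))
E
```

```text
t 8.75 pos [ 518.9 -165.9  139.3] yaw -81.4 F [-0.1 -0.4  1.1] w 13.7 q [-0.42  0.49  1.65  0.    1.    1.  ] | move [ 0.0002 -0.0006  0.0003] 0.08
```

View pics/g4.png

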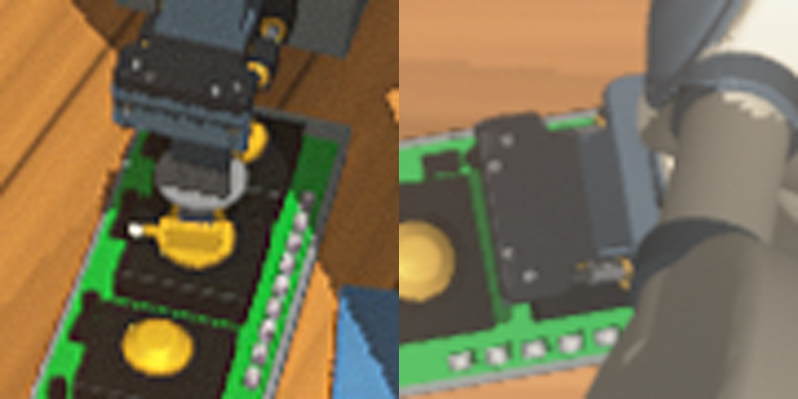

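The pointer now sits against the white mark, at side crop (140,231). A small last turn will make up for play, then I'll back off the play and lift straight up.

play_rows([
  [[0, 0, 0, 0.03, 1], [0, 0, 0, 0.06, 1], [0, 0, 0, 0.06, 1], [0, 0, 0, -0.02, 1], [0, 0, 0, -0.02, 1]],
])

```text
time_s: 9.35
position: [518.8, -165.9, 139.2]
tool_rot: [[0.985, 0.174, 0.003], [0.174, -0.985, 0.003], [0.003, -0.003, -1.0]]
ft_force: [-0.6, 0.5, -0.9]
grip_width: 0.151
```

play_rows([
  [[0, 0, -0.01, 0, 1], [0, 0, -0.025, 0, 1], [0, 0, -0.05, 0, 1], [0, 0, -0.09, 0, 1], [0, 0, -0.1, 0, 1]],
])

```text
time_s: 9.85
position: [520.0, -166.8, 243.6]
tool_rot: [[0.985, 0.173, 0.008], [0.173, -0.985, 0.001], [0.008, 0.0, -1.0]]
ft_force: [0.9, 0.5, -1.4]
grip_width: 0.152
```

```bash
python3 - <<'E'
from h import *
goal(552.4,199.5,236,2.7)
f=grab('side')
P=cloud(f);hsv=cv2.cvtColor(f['frame'],cv2.COLOR_RGB2HSV)
br=(hsv[...,0]>18)&(hsv[...,0]<30)&(hsv[...,1]>130)&(hsv[...,2]>90)
r=np.hypot(P[...,0]-518.5,P[...,1]+165.3)
k=P[br&(r>27)&(r<45)&(P[...,2]>40)];print(len(k),k.mean(0).round(1), np.degrees(np.arctan2(k[:,1].mean()+165.3,k[:,0].mean()-517.6)).round(1))
bgr=cv2.cvtColor(f['frame'],cv2.COLOR_RGB2BGR)
cv2.imwrite('pics/g5.png',cv2.resize(bgr[90:240,290:440],(600,600),interpolation=cv2.INTER_CUBIC))
E
```

```text
t 9.85 pos [ 520.  -166.8  243.6] yaw -80.0 F [ 0.9  0.5 -1.4] w 13.9 q [-0.42  0.37  1.53  0.    1.24  0.97] | move [ 0.0953 -0.3552  0.0082] -1.444
26 [ 501.9 -177.7  217.8] -141.7
```

View pics/g5.png

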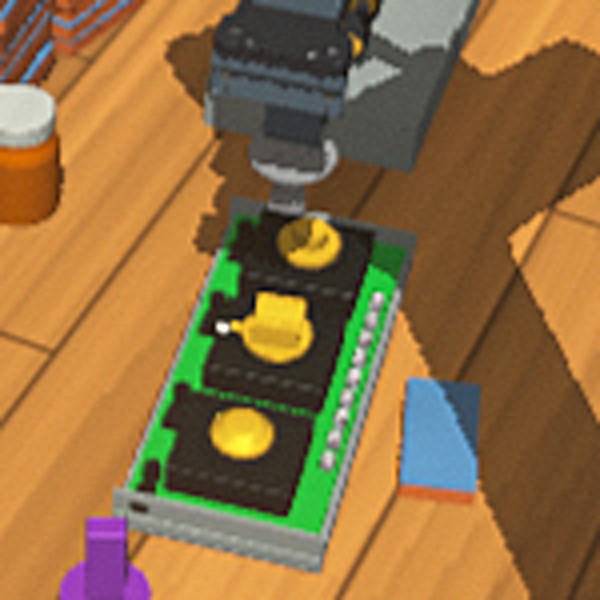

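The pointer in the crop at (235,328) points straight at the white mark at (222,328). Returning to the rack, and I'll measure the screw once the arm is out of the way.

play_rows([
  [[0.01, -0.035, 0.0, -0.14, 1], [0.02, -0.075, 0.0, -0.28, 1], [0.03, -0.11, 0.0, -0.42, 1], [0.04, -0.15, 0.0, -0.56, 1], [0.05, -0.19, 0.0, -0.7, 1]],
])

```text
time_s: 10.4
position: [535.8, 30.5, 243.0]
tool_rot: [[0.638, 0.77, 0.007], [0.77, -0.638, 0.001], [0.005, 0.005, -1.0]]
ft_force: [1.1, -0.5, -1.2]
grip_width: 0.154
```

```bash
python3 -c "
from h import *
goal(552.4,199.5,236,2.7)"
```

```text
t 10.4 pos [535.8  30.5 243. ] yaw -39.6 F [ 1.1 -0.5 -1.2] w 14.0 q [-0.06  0.35  1.55  0.    1.23  0.64] | move [ 0.1407 -0.0951  0.0072] -0.739
```

play_rows([
  [[0.03, -0.02, 0.0, -0.15, 1], [0.06, -0.04, 0.0, -0.3, 1], [0.09, -0.06, 0.003, -0.45, 1], [0.12, -0.08, 0.006, -0.6, 1], [0.141, -0.095, 0.007, -0.739, 1]],
])

```text
time_s: 10.9
position: [552.1, 201.7, 235.1]
tool_rot: [[-0.053, 0.999, 0.006], [0.999, 0.053, 0.001], [0.0, 0.006, -1.0]]
ft_force: [-0.9, -0.3, -1.0]
grip_width: 0.152
```

play_rows([
  [[0, 0, 0, 0, 1], [0, 0, 0, 0, 1]],
])

```text
time_s: 11.1
position: [551.5, 201.9, 234.1]
tool_rot: [[-0.052, 0.999, 0.004], [0.999, 0.052, 0.0], [-0.0, 0.004, -1.0]]
ft_force: [0.1, 1.1, -0.8]
grip_width: 0.151
```

```bash
python3 - <<'E'
from h import *
goal(552.4,199.5,236,2.7)
for n in('top','side'):
    f=grab(n);P=cloud(f);hsv=cv2.cvtColor(f['frame'],cv2.COLOR_RGB2HSV)
    br=(hsv[...,0]>18)&(hsv[...,0]<30)&(hsv[...,1]>130)&(hsv[...,2]>90)
    r=np.hypot(P[...,0]-518.5,P[...,1]+165.3)
    q=P[br&(r<45)&(P[...,2]>66)&(P[...,2]<85)];c=q[:,:2].astype(np.float32);print(n,'flanges',cv2.minAreaRect(c))
    d=P[br&(r<24)&(P[...,2]<85)]
    k=P[br&(r>26)&(r<45)&(P[...,2]>40)&(P[...,2]<85)]
    c0=cv2.minAreaRect(c)[0];print('ptr',len(k),k.mean(0).round(1),'yaw',np.degrees(np.arctan2(k[:,1].mean()-c0[1],k[:,0].mean()-c0[0])).round(1))
    for z in(95,):pass
# held tool in side view: guard circle
    grey=(hsv[...,1]<50)&(np.hypot(P[...,0]-552,P[...,1]-199.5)<45)&(P[...,2]>180)&(P[...,2]<215)
    g=P[grey]
    if len(g)>20:print('guard',len(g),g.mean(0).round(1),cv2.minEnclosingCircle(g[:,:2].astype(np.float32)))
    if n=='side':cv2.imwrite('pics/g6.png',cv2.resize(cv2.cvtColor(f['frame'],cv2.COLOR_RGB2BGR)[150:350,200:400],(600,600),interpolation=cv2.INTER_CUBIC))
E
```

```text
t 11.1 pos [551.5 201.9 234.1] yaw 3.0 F [ 0.1  1.1 -0.8] w 13.8 q [ 0.25  0.44  1.44 -0.    1.26  0.2 ] | move [-0.0025  0.0008 -0.0019] 0.005
top flanges ((519.978515625, -165.65362548828125), (32.06299591064453, 32.475101470947266), 14.609405517578125)
ptr 7 [ 546.6 -157.8   55.5] yaw 16.4
guard 174 [547.1 186.8 199.9] ((550.0284423828125, 198.39334106445312), 25.916791915893555)
side flanges ((517.3076782226562, -164.51492309570312), (31.1931095123291, 36.312313079833984), 15.07451057434082)
ptr 6 [ 531.8 -163.1   52.7] yaw 5.5
guard 295 [545.3 208.4 200.9] ((550.4058227539062, 201.59298706054688), 27.289899826049805)
```

View pics/g6.png

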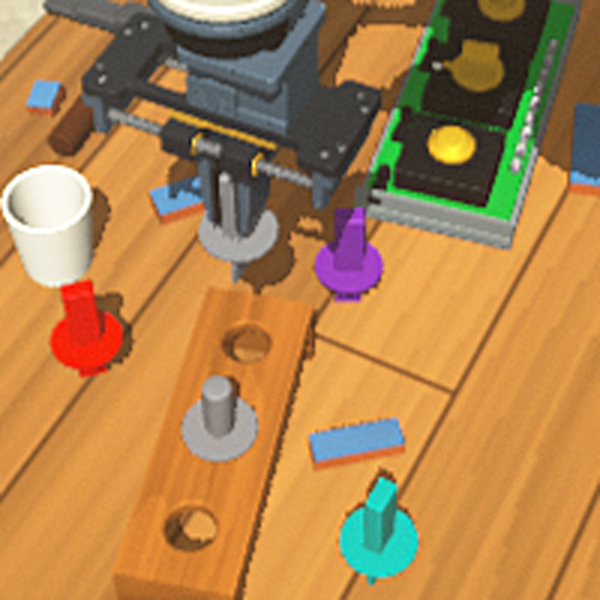

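The screw measures about 5° short of the mark, inside the ±15° band. The tool hangs straight over its hole, with its guard at (237,235) and the hole at (247,343). Lowering.

play_rows([
  [[-0.0025, 0.001, 0.02, 0, 1], [-0.0025, 0.001, 0.05, 0, 1], [-0.0025, 0.001, 0.08, 0, 1], [-0.0025, 0.001, 0.105, 0, 1], [-0.0025, 0.001, 0.12, 0, 1]],
])

```text
time_s: 11.7
position: [552.8, 196.9, 112.9]
tool_rot: [[-0.047, 0.999, 0.003], [0.999, 0.047, -0.0], [-0.001, 0.003, -1.0]]
ft_force: [-0.7, -0.1, -0.6]
grip_width: 0.15
```

```bash
python3 -c "
from h import *
goal(552.4,199.5,103.7,2.7)"
```

```text
t 11.7 pos [552.8 196.9 112.9] yaw 2.7 F [-0.7 -0.1 -0.6] w 13.6 q [ 0.24  0.58  1.57 -0.    0.99  0.19] | move [ 0.0026 -0.0003  0.0092] 0.0
```

play_rows([
  [[0.0026, 0, 0.003, 0, 1], [0.0026, 0, 0.006, 0, 1], [0.0026, 0, 0.008, 0, 1], [0.0026, 0, 0.009, 0, 1], [0.0026, 0, 0.009, 0, 1]],
])

```text
time_s: 12.2
position: [553.0, 199.5, 104.4]
tool_rot: [[-0.047, 0.999, 0.004], [0.999, 0.047, -0.0], [-0.0, 0.004, -1.0]]
ft_force: [0.3, -0.2, -0.6]
grip_width: 0.151
```

```bash
python3 -c "
from h import *
goal(552.4,199.5,103.7,2.7)"
```

```text
t 12.2 pos [553.  199.5 104.4] yaw 2.7 F [ 0.3 -0.2 -0.6] w 13.8 q [ 0.25  0.59  1.58 -0.    0.97  0.2 ] | move [-0.     -0.0006  0.0007] -0.0
```

play_rows([
  [[0, 0, 0.001, 0, 1], [0, 0, 0.001, 0, 1], [0, 0, 0.001, 0, -1], [0, 0, 0.001, 0, -1], [0, 0, 0.001, 0, -1]],
])

```text
time_s: 12.7
position: [553.0, 199.6, 103.4]
tool_rot: [[-0.047, 0.999, 0.004], [0.999, 0.047, -0.0], [-0.0, 0.004, -1.0]]
ft_force: [-0.7, -0.3, 1.7]
grip_width: 0.386
```

play_rows([
  [[0, 0, 0, 0, -1], [0, 0, 0, 0, -1], [0, 0, 0, 0, -1], [0, 0, 0, 0, -1], [0, 0, 0, 0, -1]],
])

```text
time_s: 13.2
position: [553.0, 199.5, 103.4]
tool_rot: [[-0.047, 0.999, 0.004], [0.999, 0.047, -0.0], [-0.0, 0.004, -1.0]]
ft_force: [-0.2, -0.3, -0.2]
grip_width: 0.825
```

play_rows([
  [[0, 0, 0, 0, -1], [0, 0, 0, 0, -1], [0, 0, -0.03, 0, -1], [0, 0, -0.07, 0, -1], [0, 0, -0.11, 0, -1]],
])

```text
time_s: 13.7
position: [552.2, 199.5, 214.5]
tool_rot: [[-0.047, 0.999, 0.002], [0.999, 0.047, -0.0], [-0.001, 0.002, -1.0]]
ft_force: [0.3, 0.4, 0.0]
grip_width: 1.0
```

play_rows([
  [[0, -0.02, -0.05, 0, -1], [-0.04, -0.05, -0.08, 0, -1], [-0.08, -0.09, -0.1, 0, -1], [-0.12, -0.12, -0.1, 0, -1], [-0.12, -0.12, -0.1, 0, -1]],
])

```text
time_s: 14.2
position: [435.4, 72.0, 315.2]
tool_rot: [[-0.046, 0.999, 0.003], [0.999, 0.046, -0.001], [-0.001, 0.003, -1.0]]
ft_force: [-0.3, -0.5, -0.6]
grip_width: 1.001
```

```bash
python3 - <<'E'
from h import *
goal(552.4,199.5,103.7,2.7)
for n in('top','side'):
    f=grab(n,n+'9.png');P=cloud(f);hsv=cv2.cvtColor(f['frame'],cv2.COLOR_RGB2HSV)
    r=np.hypot(P[...,0]-551.5,P[...,1]-199.5)
    for lab,lo,hi,m in(('top',128,150,hsv[...,1]<90),('guard',62,75,hsv[...,1]<50)):
        q=P[(r<45)&(P[...,2]>lo)&(P[...,2]<hi)&m]
        if len(q)>5:print(n,lab,len(q),q.mean(0).round(1),cv2.minAreaRect(q[:,:2].astype(np.float32)))
    br=(hsv[...,0]>18)&(hsv[...,0]<30)&(hsv[...,1]>130)&(hsv[...,2]>90)
    r=np.hypot(P[...,0]-518.5,P[...,1]+165.3)
    q=P[br&(r<45)&(P[...,2]>66)&(P[...,2]<85)]
    if len(q)>5:print(n,'flanges',len(q),cv2.minAreaRect(q[:,:2].astype(np.float32)))
E
```

```text
t 14.2 pos [435.4  72.  315.2] yaw 2.6 F [-0.3 -0.5 -0.6] w 91.1 q [ 0.03  0.14  1.64 -0.    1.35 -0.02] | move [0.1222 0.1221 0.2118] -0.001
top flanges 73 ((520.2295532226562, -166.28866577148438), (31.64907455444336, 31.57758903503418), 16.03968048095703)
side top 56 [551.5 200.8 131.3] ((551.6663208007812, 200.94168090820312), (13.639698028564453, 25.257808685302734), 4.376267910003662)
side guard 267 [548.2 204.9  69.8] ((550.593017578125, 202.21084594726562), (50.17342758178711, 49.329620361328125), 29.691307067871094)
side flanges 108 ((517.1300659179688, -165.07168579101562), (31.513734817504883, 35.54871368408203), 16.37765884399414)
```

View pics/side9.png

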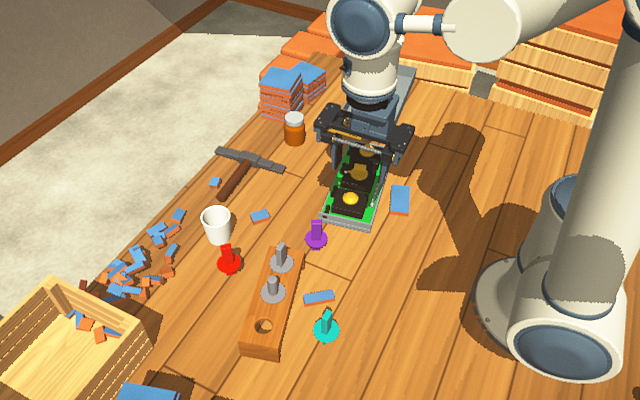

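The tool is back in its hole: side view shows it at (281,255), handle top at (551.6, 200.9, 131), guard on the rack, upright. The arm is clear, so I'm handing in.

```bash
python3 -c "
from h import *
print(ctrl.sign_off())"
```

```text
the job is handed in; nothing more can be done
None
```

I took the flat-handled tool from its rack, turned the slotted trimmer clockwise to the white mark, put the tool back in the same hole and let go. I handed the job in at about 14 s of robot time; it reports no verdict.

- **Blade in the slot:** the blade met the slot floor at about the expected height, with about 18 N of downward force. That is below both force limits.
- **Pointer:** the pointer sits at the white mark in the side view. The slot measures about 15–16° against a module direction of about 10°, so the screw is roughly 5–6° short of the exact mark, within the ±15° allowed. The estimates disagreed somewhat: the few visible pointer pixels gave 5.5° from the side and 16.4° from the top.
- **Tool in the rack:** the handle's top is within about 1–2 mm of where it started. The guard is at its original height, with its underside on the rack, and the tool looks upright. This check rests on the side camera only, because the final top view gave no reading of the tool.
- **Arm:** the gripper is fully open and clear of everything.

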